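# Check a clamped post, then offer up its end cap

## Robot

A 6-joint arm with a two-finger parallel gripper is mounted at the origin on the work surface. World frame = base frame: x ahead of the robot, y to its left, z up, the work surface at z = 0. Lengths are in m, angles in rad, forces in N, time in s.
With the tool pointing down it reaches from about 0.375 to 0.975 m from the base axis. Payload 3.8 kg.
Tool frame: the origin (TCP) lies midway between the tips of the shut fingers; the grasp point (between the pads) lies 19 mm behind it (manip.hold_point_z is the distance from the TCP to the grasp point, in m); z points along the fingers, y is the line along which they close (so a half turn about z gives the same grasp; the last joint's range is limited). The gripper opens to 85 mm and grips with 20 to 120 N. Pads are 22 mm wide; open, the fingers measure 114 mm over their backs; the gripper's body (76 mm by 85 mm) begins 54 mm behind the grasp point. The pads swing forward as they close: fully open they stand 13 mm farther back than shut.
Start: joints at [-1.173, 0.264, 1.604, -0, 1.274, -0.037], TCP at [0.284, -0.612, 0.231] pointing down, gripper open.
Joint ranges: [-2.63, 2.63], [-0.94, 2.18], [0.31, 2.57], [-1.31, 4.45], [0, 2.66], [-2.55, 2.55]. Speed limits (rad/s): [2.57, 2.57, 3.14, 3.14, 3.14, 3.14].

## Interface

Orientations are given as a 3x3 rotation matrix whose columns are the frame's x, y, z axes.
In Python, from cell import manip gives the robot as it stands.
- The arm moves only by the tool jog_arm, never from a script. Its argument "steps" is one flat list of numbers, 5 for each row, row after row: the gripper command: -1 is fully open, 1 is shut, values between are in proportion, then the shift along the tool's x, y, z in m, then the turn about the tool's z in rad. In form: [fingers, dx, dy, dz, yaw, fingers, dx, dy, dz, yaw, ...]. A call has 1 to 20 rows; each row is the pose to reach, as a shift and turn from the pose commanded when the call began, along the tool's axes at that moment; what a row does not reach only later rows make up. A row lasts 1/10 s, in which the tool goes at most 50 mm and 8.59 degrees, less where a joint would pass 70% of its speed; a pose out of reach is approached as far as the arm can. A call with a gripper value outside its range is refused whole. The fingers move at their own pace and stop on an object; the grip force is fixed at half the most. Time passes only in rows, so rows that repeat a pose let the fingers close. It gives the time, the measured TCP pose, the force, the opening and the grip force at its end, in the units of the state.
- manip.read_state(): the state, without advancing time (a new reading comes with each control period).
- manip.capture(name): name is "side" or "top"; returns the picture (420x560x3 uint8, red, green, blue); there is no depth.
- manip.get_calibration(name): a dict with "intrinsics" (3x3 intrinsics, pixels), "camera_from_world" (4x4, takes a point from world to camera coordinates). Camera axes: x right, y up, looking along -z (the intrinsics and any distortion apply to the point x, -y, -z); pixel columns grow to the right and rows downward; lengths in m; the calibration is good to about 2 mm. A picture is of the moment at which its call begins. get_calibration takes no time and is no camera call.
- manip.job_done(): hands the job in; it is judged then, once.
The state is a dict: "time": time; "joints": joint angles; "qvel": joint speeds; "tau": joint torques, N m; "position": TCP position; "orientation": TCP orientation; "wrist_force": force on the tool from outside, world axes, zero at the start; "moment": the same for the moment, N m; "gripper_width": opening from 0.0 (shut) to 1.0 (fully open); "finger_force": force on a finger pad.
Only numpy, scipy, OpenCV 4.12 (cv2) and the standard library are available. Lean on these libraries where they do the work, as an engineer would, in place of code of your own. Each camera call takes 0.05 s, during which the arm holds its last target. There are 200 camera calls.

## Task

Pick up the pistol-shaped spot thermometer and, from a hand's breadth or two away, hold its nose pointed at the clamped post, 30 mm below the post's top edge, level and steady for a good second; then stand it back upright on the bench. After that take the rectangular end cap by its lug, carry it over the bar lying in the way and hold it level about 10 mm above the top of the post, centred, with its long side along the post's long side, ready to be tacked on. The program finishes while the gripper is still holding the cap there: the cap must never touch the post, do not knock the two held things against the bars, the vice or the post, and leave everything else on the bench where it is.

Things in the scene. Friction and masses are not known exactly. Their poses are not given: they have to be found in the camera images.
- thermometer_barrel (a point): centre of the barrel of the loose grey pistol-shaped spot thermometer, which stands on its rubber foot (75 x 56 mm). The barrel is a level box 120 long (own x) x 36 wide (own y) x 40 mm high (own z up), its centre 105 mm above the underside of the foot and over the 36 x 30 mm handle. It looks along its own +x, the line of the barrel's middle: a black round nose stands out at that end, 70 mm from this point (a green screen is at the other end). About 0.25 to 0.4 kg
- cap_lug (a point): centre of the lug of the loose steel end cap, lying flat on the bench: a rectangular plate 50 (own x) x 90 (own y) x 6 mm with an upright lug on its middle, 14 thick (own x) x 40 wide (own y) x 50 mm high; z is up. This point is 31 mm above the underside of the plate and 25 mm below the top of the lug, on the middle of the plate. About 0.35 to 0.55 kg. Starts on the other side of the vice from the thermometer, either side
- post_top (a point): middle of the open top end of the post, an upright rectangular steel tube 40 (own x) x 80 mm (own y), wall 4 mm, fixed in the jaws of the vice; z is up. It does not give. Its top is 250 to 280 mm above the bench
- post_aim (a point): the point to aim at: on the centre line of the post, 30 mm below its top; axes as for post_top. Hitting the post from any side at this height is right
- vice: grey bench vice, fixed; origin under its middle on the bench, own x along its screw (its handle at -x, 123 mm from the origin at most; +x end 100 mm from it), 120 mm wide along y, jaws' tops 120 mm above the bench
- bar_left: obstacle at the robot's left of the vice: a fixed round steel bar, 26 mm thick and 240 mm long (own x), lying on two dark V-blocks 50 mm wide; origin under its middle on the bench, top 88 mm above the bench
- bar_right: the same at the robot's right of the vice
- flange: dark steel round flange, 80 mm across, 10 mm thick, with a 40 mm boss, 24 mm high in all; to be left alone; origin under it on the bench
- offcut: short open-topped square steel box, 60 x 60 x 40 mm; to be left alone; origin under it on the bench
- aerosol_a: grey can with a paper label, 58 mm across, 160 mm high; to be left alone; origin under it on the bench
- aerosol_b: steel-coloured can with a yellow label, 58 mm across, 170 mm high; to be left alone; origin under it on the bench
- hammer: hammer lying on the bench; to be left alone; origin under it on the bench
- wrench: open wrench lying on the bench; to be left alone; origin under it on the bench
- tin: empty aluminium tin, 70 mm across, 50 mm high; to be left alone; origin under it on the bench
Not all that is in view belongs to the job. What is meant by the part that bears thermometer_barrel is not orange, and is the larger of those in its own colour.

How it is judged:
On the way, in this order (a step that is already met when the one before it is completed fails the run):
1. the held thermometer points at the post 30 mm below its top, steady for a second (contact force between the fingers and thermometer above 0.5 N and x of post_aim in the frame of thermometer_barrel between 0.11 and 0.36 m and y of post_aim in the frame of thermometer_barrel between -0.018 and 0.018 m and z of post_aim in the frame of thermometer_barrel between -0.018 and 0.018 m and angle between thermometer_barrel's own z axis and vertical below 0.2 rad and linear speed of thermometer below 0.02 m/s), for 1 s.
2. the thermometer stands upright on the bench again, let go (angle between thermometer_barrel's own z axis and vertical below 0.1 rad and height (world z) of thermometer_barrel between 0.095 and 0.115 m and contact force between the fingers and thermometer below 0.05 N and linear speed of thermometer below 0.02 m/s), for 0.2 s.
At the end, for the whole second after the job is handed in: Cap held still by the fingers, underside 3 to 20 mm above the post's top, within 8 mm of centre, long sides parallel within 0.1 rad, level within 0.08 rad, touching neither post nor vice; thermometer upright on the bench within 0.1 rad, at rest, let go (all of step 2 and horizontal distance between cap_lug and post_top below 0.008 m and z of cap_lug in the frame of post_top between 0.034 and 0.051 m and angle between the y axis of cap_lug and the y axis of post_top, either way round below 0.1 rad and angle between cap_lug's own z axis and vertical below 0.08 rad and contact force between the fingers and cap above 1 N and contact force between cap and post below 0.05 N and contact force between cap and vice below 0.05 N and linear speed of cap below 0.02 m/s); the arm keeps its last pose, push and grip.
It fails at once if the cap touches the post (contact force between cap and post above 0.3 N).
It fails at once if a held thing is knocked against a bar, the vice or (thermometer) the post (contact force between any of cap, thermometer and bar_left above 2 N or contact force between any of cap, thermometer and bar_right above 2 N or contact force between any of cap, thermometer and vice above 2 N or contact force between thermometer and post above 2 N).
It fails at once if something else on the bench is moved by more than 30 mm (distance of any of flange, offcut, aerosol_a, aerosol_b, hammer, wrench, tin from where it was at the start of the episode above 0.03 m).
It also fails if it takes over 72 s, if anything falls off the work surface, if the arm or the gripper's body presses on something with over 40 N, if the wrist force passes 120 N, or if a joint passes its speed limit or range.

## Working session

There is one attempt and no reset: what is moved stays moved. The work goes in short steps, Python scripts to look and compute and a tool call to move; the robot and the scene stay as the last step left them, time stands still between calls to the robot, and variables do not carry over. Pictures are saved under pics/ and viewed, at most 10 in all, crops included, and the job is handed in when it is done.

Besides the shell and the picture viewer there is one more tool, called after "Request:" as name(argument=value, ...), one argument or row to a line, values as JSON. jog_arm: Moves the arm, as the interface text tells. Its arguments: {"type":"object","properties":{"steps":{"type":"array","items":{"type":"number"}}},"required":["steps"]}

```bash
ls; mkdir -p pics
python3 - <<'E'
from cell import manip
import cv2, numpy as np
np.set_printoptions(precision=4,suppress=True)
for n in ("side","top"):
    im=manip.capture(n); cv2.imwrite(f"pics/{n}0.png",im[:,:,::-1])
    c=manip.get_calibration(n); print(n,c)
s=manip.read_state(); print(s); print(manip.hold_point_z)
E
```

```text
pics
side {'intrinsics': array([[452.554 ,   0.    , 281.0415],
       [  0.    , 452.554 , 211.4468],
       [  0.    ,   0.    ,   1.    ]]), 'camera_from_world': array([[-0.9517, -0.3069,  0.0123,  0.4733],
       [ 0.2011, -0.5923,  0.7802, -0.2369],
       [-0.2322,  0.745 ,  0.6254, -1.3158],
       [ 0.    ,  0.    ,  0.    ,  1.    ]])}
top {'intrinsics': array([[406.4837,   0.    , 281.7756],
       [  0.    , 406.4837, 209.1045],
       [  0.    ,   0.    ,   1.    ]]), 'camera_from_world': array([[-0.0057, -0.9999, -0.009 ,  0.0173],
       [ 0.9981, -0.0063,  0.061 , -0.4921],
       [-0.061 , -0.0087,  0.9981, -1.3281],
       [ 0.    ,  0.    ,  0.    ,  1.    ]])}
{'time': 0.1, 'joints': array([-1.1729,  0.2647,  1.6053, -0.    ,  1.2737, -0.0369]), 'qvel': array([ 0.0011, -0.0014, -0.0033, -0.002 , -0.0008, -0.0013]), 'tau': array([  0.0008, -51.6704, -36.8591,  -0.    ,   0.0063,   0.    ]), 'position': array([ 0.284 , -0.6116,  0.2301]), 'orientation': array([[ 0.907 ,  0.4212, -0.0008],
       [ 0.4212, -0.907 ,  0.0019],
       [ 0.0001, -0.0021, -1.    ]]), 'wrist_force': array([-1.2322, -0.2763,  0.1941]), 'moment': array([-0.0283, -0.0183,  0.0615]), 'finger_force': 0.0, 'gripper_width': 0.9981499495172288}
0.0187
```

View pics/side0.png

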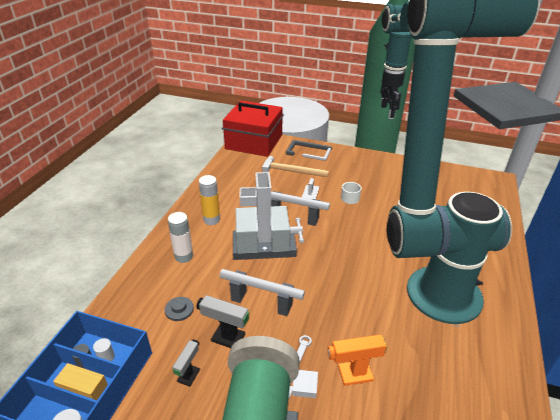

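View pics/top0.png

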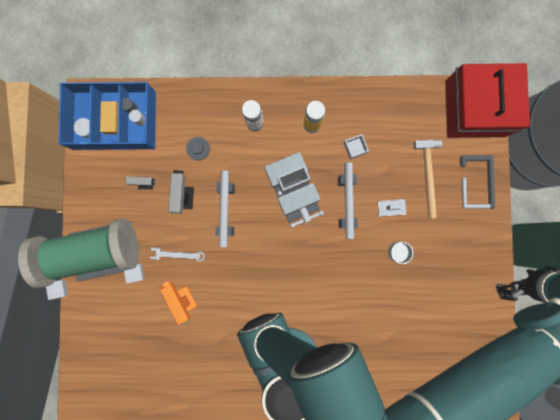

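Top view: thermometer candidates are the large grey one at (177,192), the small grey one at (140,182) and the orange one at (177,302). I choose (177,192), because it is the larger of the grey pair. The cap is at (392,208), the post at (293,178), and the bars at (224,208) and (349,200). I'll check the choice in a close crop.

Run:
```python
import cv2, numpy as np
t=cv2.imread("pics/top0.png"); s=cv2.imread("pics/side0.png")
r=lambda im,x,y,w,h:cv2.resize(im[y:y+h,x:x+w],(400,300),interpolation=cv2.INTER_CUBIC)
# each crop 80x60 -> x5
a=np.hstack([r(t,130,160,80,60),r(t,355,180,80,60)])
b=np.hstack([r(t,255,145,80,60),r(s,180,285,80,60)])
cv2.imwrite("pics/crop1.png",np.vstack([a,b]))
```

```text
(no output)
```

View pics/crop1.png

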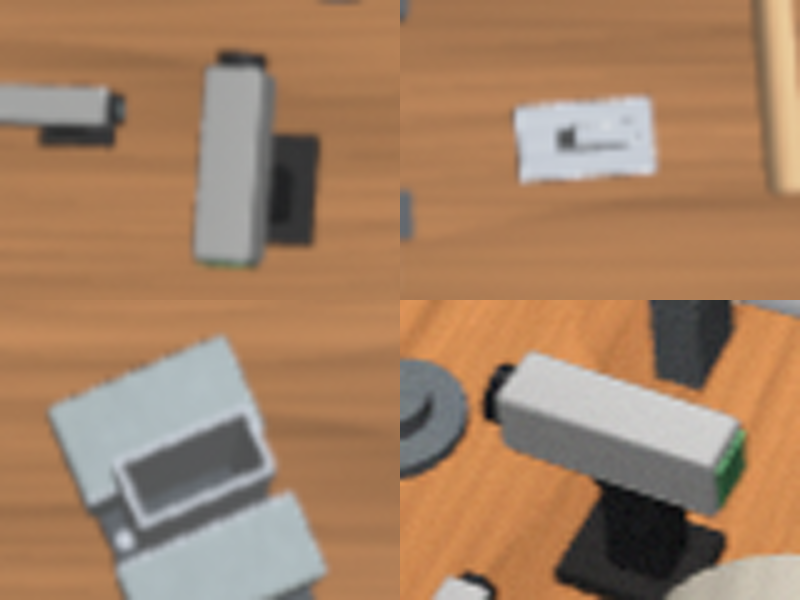

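The large grey barrel at top-view (176,193) has a black nose pointing up the image (+x), a green screen at the other end and a black foot, so the choice is confirmed. The cap plate is at (392,208) with its long side roughly along y. The post rim is at about (294,179), turned about 18°. Next I'll measure by masks.

```bash
cat > h.py <<'E'
import numpy as np, cv2
from cell import manip
np.set_printoptions(precision=4,suppress=True)
def ray(n,px):
    c=manip.get_calibration(n);K=c["intrinsics"];T=np.array(c["camera_from_world"]);R=T[:3,:3]
    v=np.array([(px[0]-K[0,2])/K[0,0],-(px[1]-K[1,2])/K[1,1],-1.])
    o=-R.T@T[:3,3]; return o,R.T@v
def onz(n,px,z):
    o,d=ray(n,px); return o+d*(z-o[2])/d[2]
def proj(n,P):
    c=manip.get_calibration(n);K=c["intrinsics"];T=np.array(c["camera_from_world"])
    p=T[:3,:3]@P+T[:3,3]; return np.array([K[0,0]*p[0]/-p[2]+K[0,2],K[1,1]*-p[1]/-p[2]+K[1,2]])
def tri(pa,pb):  # top px, side px
    A=[];b=[]
    for n,p in (("top",pa),("side",pb)):
        o,d=ray(n,p);d=d/np.linalg.norm(d);M=np.eye(3)-np.outer(d,d);A.append(M);b.append(M@o)
    x,r,_,_=np.linalg.lstsq(np.vstack(A),np.hstack(b),rcond=None); return x,np.sqrt(r)
def rect(im,roi,f,k=4):
    x,y,w,h=roi; c=cv2.resize(im[y:y+h,x:x+w],None,fx=k,fy=k,interpolation=cv2.INTER_CUBIC)
    m=f(cv2.cvtColor(c,cv2.COLOR_BGR2HSV)).astype(np.uint8)
    cs,_=cv2.findContours(m,cv2.RETR_EXTERNAL,cv2.CHAIN_APPROX_NONE)
    q=max(cs,key=cv2.contourArea); b=cv2.boxPoints(cv2.minAreaRect(q))
    return (b+.5)/k-.5+[x,y]
E
python3 - <<'E'
from h import *
t=cv2.imread("pics/top0.png"); s=cv2.imread("pics/side0.png")
def rep(nm,b,z):
    P=np.array([onz("top",p,z) for p in b]); e=np.linalg.norm(P-np.roll(P,-1,0),axis=1)
    i=np.argmax(e); d=P[(i+1)%4]-P[i]
    print(nm,P.mean(0),"sides",e[:2],"long dir deg",np.degrees(np.arctan2(d[1],d[0])), b.mean(0))
rep("barrel",rect(t,(160,165,30,55),lambda h:(h[...,1]<40)&(h[...,2]>145)),.125)
rep("cap",rect(t,(370,190,45,38),lambda h:(h[...,1]<60)&(h[...,2]>150)),.006)
C=(np.array([[115,160],[260,112],[275,170],[140,230]])+.5)/5-.5+[255,145]
for z in(.25,.265,.28): rep("post",C,z)
r=lambda im,x,y,w,h:cv2.resize(im[y:y+h,x:x+w],(400,300),interpolation=cv2.INTER_CUBIC)
a=np.hstack([r(s,230,160,80,60),r(s,280,170,60,45)])
b=np.hstack([r(t,270,160,48,36),r(t,372,193,40,30)])
cv2.imwrite("pics/crop2.png",np.vstack([a,b]))
E
```

```text
barrel [0.5392 0.3384 0.125 ] sides [0.116  0.0342] long dir deg -3.518060925044431 [175.053  192.2402]
cap [ 0.4962 -0.3499  0.006 ] sides [0.0932 0.0525] long dir deg -86.2690378865224 [391.4924 207.3934]
post [ 0.5624 -0.022   0.25  ] sides [0.0838 0.033 ] long dir deg -71.96207228279822 [294.1 178.2]
post [ 0.5603 -0.0216  0.265 ] sides [0.0826 0.0326] long dir deg -71.96207228279818 [294.1 178.2]
post [ 0.5583 -0.0213  0.28  ] sides [0.0815 0.0321] long dir deg -71.96207228279818 [294.1 178.2]
```

View pics/crop2.png

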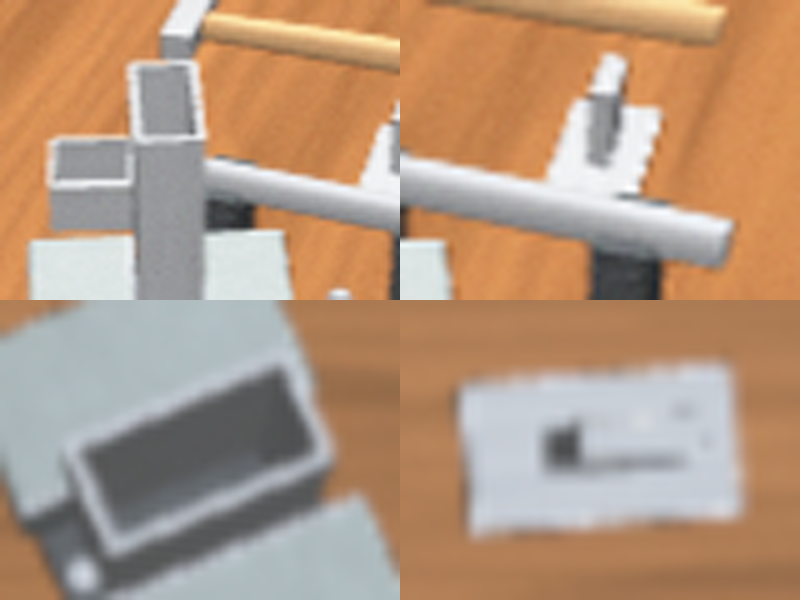

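Side view: the post rim is clear, corners near (256,173), (269,173), (271,188), (257,188). The lug stands upright on the cap. Next I'll triangulate the post rim.

Run:
```python
from h import *
T=(np.array([[287,57],[332,150],[112,253],[66,150]])+.5)/(400/48)-.5+[270,160]
S=(np.array([[128,65],[196,63],[206,140],[137,143]])+.5)/5-.5+[230,160]
P=[]
for a,b in zip(T,S): x,r=tri(a,b);P.append(x);print(x,r)
P=np.array(P);c,r=tri(T.mean(0),S.mean(0));print("centre",c,r,"sides",np.linalg.norm(P-np.roll(P,-1,0),axis=1))
for z in (P[:,2].mean(),):
    Q=np.array([onz("top",p,z) for p in T]);R=np.array([onz("side",p,z) for p in S])
    for Z in(Q,R):
        d=Z[1]-Z[2]+Z[0]-Z[3];print(Z.mean(0),np.degrees(np.arctan2(d[1],d[0])),np.linalg.norm(Z-np.roll(Z,-1,0),axis=1))
# thermometer: side-view check with crop1 corners of barrel top
S=(np.array([[533,352],[742,428],[712,478],[500,410]])-[400,300]+.5)/5-.5+[180,285]
R=np.array([onz("side",p,.125) for p in S]);print("barrel side",R.mean(0),np.linalg.norm(R-np.roll(R,-1,0),axis=1))
d=R[0]-R[1]+R[3]-R[2];print(np.degrees(np.arctan2(d[1],d[0])))
# lug top in side crop
S=(np.array([[608,52],[627,62],[620,100],[590,95]])-[400,0]+.5)/(400/60)-.5+[280,170]
R=np.array([onz("side",p,.056) for p in S]);print("lug top side",R.mean(0))
```

```text
[ 0.5946 -0.0485  0.2594] [0.002]
[ 0.5609 -0.0637  0.259 ] [0.0024]
[0.5288 0.0084 0.2596] [0.0008]
[0.5635 0.0235 0.2596] [0.0005]
centre [ 0.562  -0.0201  0.2588] [0.0002] sides [0.0369 0.079  0.0378 0.0784]
[ 0.5621 -0.0201  0.2594] -66.30108043360634 [0.0338 0.0791 0.0369 0.0782]
[ 0.5618 -0.0201  0.2594] -66.33395373648612 [0.0399 0.0777 0.0387 0.0785]
barrel side [0.5353 0.344  0.125 ] [0.1174 0.0326 0.1137 0.0387]
-4.209033071381599
lug top side [ 0.4936 -0.3456  0.056 ]
```

Request:
jog_arm(
  steps=[-1,0,0,-0.15,0,-1,0,0,-0.15,0,-1,0,0,-0.15,0,-1,0.63,-0.756,-0.15,-2.64,-1,0.63,-0.756,-0.15,-2.64,-1,0.63,-0.756,-0.15,-2.64,-1,0.63,-0.756,-0.15,-2.64,-1,0.63,-0.756,-0.15,-2.64,-1,0.63,-0.756,-0.15,-2.64,-1,0.63,-0.756,-0.15,-2.64,-1,0.63,-0.756,-0.15,-2.64,-1,0.63,-0.756,-0.15,-2.64,-1,0.63,-0.756,-0.15,-2.64,-1,0.63,-0.756,-0.15,-2.64,-1,0.63,-0.756,-0.15,-2.64,-1,0.63,-0.756,-0.15,-2.64,-1,0.63,-0.756,-0.15,-2.64,-1,0.63,-0.756,-0.15,-2.64,-1,0.63,-0.756,-0.15,-2.64,-1,0.63,-0.756,-0.15,-2.64],
)

```text
time: 2.1
position: [0.5026, 0.2114, 0.3809]
orientation: [[-0.989, 0.15, -0.0], [0.15, 0.989, -0.0], [0.0, -0.0, -1.0]]
wrist_force: [0.0, -0.9, 0.0]
gripper_width: 1.001
finger_force: 0.0
```

Request:
jog_arm(
  steps=[-1,-0.015,0.1,0.05,-0.08,-1,-0.015,0.1,0.12,-0.08,-1,-0.015,0.1,0.12,-0.08,-1,-0.015,0.1,0.12,-0.08,-1,-0.015,0.1,0.12,-0.08,-1,-0.015,0.1,0.12,-0.08,-1,-0.015,0.1,0.12,-0.08],
)

```text
time: 2.8
position: [0.5346, 0.3053, 0.2646]
orientation: [[-0.997, 0.078, 0.004], [0.078, 0.997, 0.002], [-0.004, 0.002, -1.0]]
wrist_force: [-0.5, -0.2, -0.1]
gripper_width: 1.0
finger_force: 0.0
```

Run:
```python
from h import *
s=manip.read_state();R=s["orientation"];p=s["position"];print(p,np.degrees(np.arctan2(R[1,0],R[0,0])))
print(R.T@(np.array([.537,.340,.088])-p))
t=manip.capture("top")[:,:,::-1];d=manip.capture("side")[:,:,::-1]
a=cv2.resize(t[140:260,120:280],(400,300),interpolation=cv2.INTER_CUBIC);b=cv2.resize(d[240:360,140:300],(400,300),interpolation=cv2.INTER_CUBIC)
cv2.imwrite("pics/c3.png",np.hstack([a,b]))
```

```text
[0.5346 0.3053 0.2646] 175.5404672492595
[0.001  0.0344 0.1767]
```

View pics/c3.png

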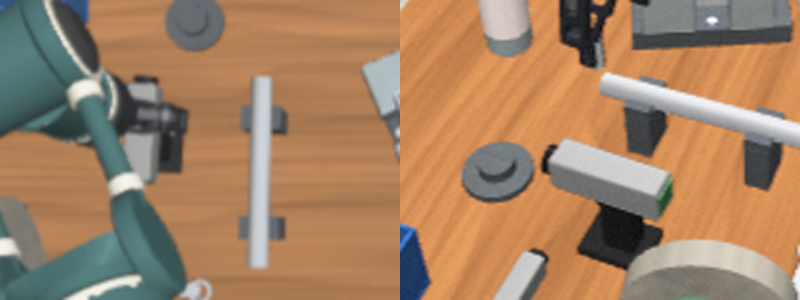

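The gripper is just short (-y side) of the barrel, the tips are clear above it, and the bars and flange are untouched. The barrel is where I measured it. Now I'll descend.

Request:
jog_arm(
  steps=[-1,0.001,0.034,0.04,-0.01,-1,0.001,0.034,0.08,-0.01,-1,0.001,0.034,0.08,-0.01,-1,0.001,0.034,0.12,-0.01,-1,0.001,0.034,0.15,-0.01,-1,0.001,0.034,0.177,-0.01,-1,0.001,0.034,0.177,-0.01,-1,0.001,0.034,0.177,-0.01,-1,0.001,0.034,0.177,-0.01],
)

```text
time: 3.8
position: [0.537, 0.3405, 0.0878]
orientation: [[-0.998, 0.067, 0.004], [0.067, 0.998, 0.002], [-0.004, 0.003, -1.0]]
wrist_force: [-0.2, 0.3, 0.4]
gripper_width: 1.004
finger_force: 0.0
```

Request:
jog_arm(
  steps=[1,0,0,0,0,1,0,0,0,0,1,0,0,0,0,1,0,0,0,0,1,0,0,0,0,1,0,0,0,0,1,0,0,0,0,1,0,0,0,0],
)

```text
time: 4.6
position: [0.5352, 0.3396, 0.0851]
orientation: [[-0.998, 0.067, 0.001], [0.067, 0.998, -0.0], [-0.001, 0.0, -1.0]]
wrist_force: [-1.7, -1.8, 5.6]
gripper_width: 0.414
finger_force: 60.1
```

Request:
jog_arm(
  steps=[1,0,0,-0.02,0,1,0,0,-0.05,0,1,0,0,-0.09,0,1,0,0,-0.13,0,1,0,0,-0.16,0,1,-0.002,-0.008,-0.16,0.07,1,-0.005,-0.02,-0.16,0.2,1,-0.009,-0.035,-0.16,0.33,1,-0.013,-0.05,-0.16,0.46,1,-0.016,-0.065,-0.16,0.59,1,-0.02,-0.08,-0.16,0.72,1,-0.024,-0.095,-0.16,0.85,1,-0.027,-0.11,-0.16,0.98,1,-0.031,-0.125,-0.16,1.11,1,-0.034,-0.14,-0.16,1.24,1,-0.037,-0.148,-0.15,1.37,1,-0.037,-0.148,-0.14,1.46,1,-0.037,-0.148,-0.13,1.504,1,-0.037,-0.148,-0.124,1.504,1,-0.037,-0.148,-0.124,1.504],
)

```text
time: 6.6
position: [0.5604, 0.1892, 0.2058]
orientation: [[-0.001, 1.0, -0.004], [1.0, 0.001, -0.001], [-0.001, -0.004, -1.0]]
wrist_force: [0.1, 0.5, -3.9]
gripper_width: 0.418
finger_force: 60.5
```

Run:
```python
from h import *
d=manip.capture("side")[:,:,::-1];t=manip.capture("top")[:,:,::-1]
s=manip.read_state();R=s["orientation"];p=s["position"];print(s["time"],p,np.degrees(np.arctan2(R[1,0],R[0,0])),s["finger_force"],s["gripper_width"],s["wrist_force"])
c=p+[0,0,.02];n=-R[:,0]; print("aim side px",proj("side",np.array([.562,-.02,.229])),"exp nose",proj("side",c+.07*n),proj("side",c-.06*n))
a=cv2.resize(t[120:240,190:350],(400,300),interpolation=cv2.INTER_CUBIC);b=cv2.resize(d[140:260,180:340],(400,300),interpolation=cv2.INTER_CUBIC)
cv2.imwrite("pics/c4.png",np.hstack([a,b]))
```

```text
6.7 [0.5616 0.1896 0.2078] 90.05172349577609 60.516825914382935 0.41553645320413285 [-0.0034  0.1102 -3.0392]
aim side px [263.0038 188.5727] exp nose [245.624  217.8112] [226.4457 249.5523]
```

View pics/c4.png

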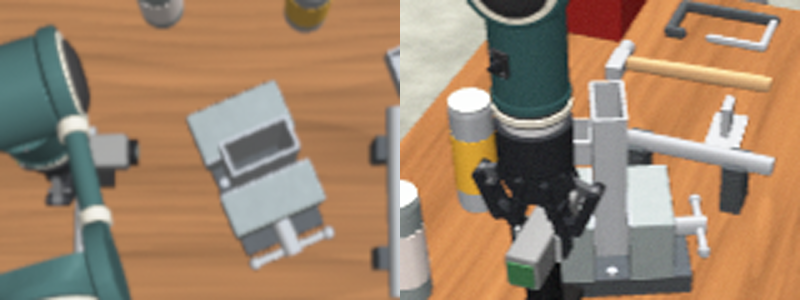

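The thermometer is held level with its nose (top view about (243,181)) towards the post and the screen end seen at side (228,249) against (226,249) expected. I'll check the nose by top projection while holding.

Request:
jog_arm(
  steps=[1,0,0,-0.001,0,1,0,0,-0.001,0,1,0,0,-0.001,0,1,0,0,-0.001,0,1,0,0,-0.001,0,1,0,0,-0.001,0,1,0,0,-0.001,0,1,0,0,-0.001,0,1,0,0,-0.001,0,1,0,0,-0.001,0,1,0,0,-0.001,0,1,0,0,-0.001,0,1,0,0,-0.001,0,1,0,0,-0.001,0,1,0,0,-0.001,0],
)

```text
time: 8.2
position: [0.5619, 0.1895, 0.2093]
orientation: [[0.0, 1.0, -0.0], [1.0, -0.0, 0.0], [0.0, -0.0, -1.0]]
wrist_force: [0.2, 0.5, -4.0]
gripper_width: 0.415
finger_force: 60.5
```

Run:
```python
from h import *
t=manip.capture("top")[:,:,::-1]
s=manip.read_state();R=s["orientation"];p=s["position"];print(p,np.degrees(np.arctan2(R[1,0],R[0,0])))
g=cv2.cvtColor(t,cv2.COLOR_BGR2HSV)
m=((g[...,1]<45)&(g[...,2]>120)).astype(np.uint8);m[:,:229]=0;m[:,250:]=0;m[:165]=0;m[200:]=0
ys,xs=np.nonzero(m);print("barrel top rows by col",[(x,ys[xs==x].mean().round(1),(xs==x).sum()) for x in np.unique(xs)])
for d in (0.03,.06): print(proj("top",np.array([p[0],p[1]-d,p[2]+.04])))
k=((g[...,2]<70)).astype(np.uint8);k[:,:240]=0;k[:,249:]=0;k[:165]=0;k[200:]=0
ys,xs=np.nonzero(k);print("nose px",xs.mean(),ys.mean(),"exp",proj("top",np.array([p[0],p[1]-.066,p[2]+.02])))
```

```text
[0.5619 0.1895 0.2093] 90.00019800339071
barrel top rows by col [(np.int64(229), np.float64(179.0), np.int64(13)), (np.int64(230), np.float64(179.5), np.int64(12)), (np.int64(231), np.float64(179.5), np.int64(12)), (np.int64(232), np.float64(179.5), np.int64(12)), (np.int64(233), np.float64(179.5), np.int64(12)), (np.int64(234), np.float64(179.5), np.int64(12)), (np.int64(235), np.float64(179.5), np.int64(12)), (np.int64(236), np.float64(179.5), np.int64(12)), (np.int64(237), np.float64(179.5), np.int64(12)), (np.int64(238), np.float64(179.0), np.int64(13)), (np.int64(239), np.float64(179.5), np.int64(12)), (np.int64(240), np.float64(179.0), np.int64(11))]
[227.9187 178.8813]
[238.8456 178.8054]
nose px 242.57894736842104 180.21052631578948 exp [241.8132 179.7604]
```

Request:
jog_arm(
  steps=[1,0.005,-0.001,-0.01,-0.05,1,0.015,-0.003,-0.02,-0.15,1,0.028,-0.005,-0.03,-0.28,1,0.042,-0.008,-0.03,-0.41,1,0.056,-0.01,-0.03,-0.54,1,0.07,-0.013,-0.03,-0.67,1,0.084,-0.015,-0.03,-0.8,1,0.098,-0.018,-0.03,-0.93,1,0.112,-0.02,-0.03,-1.06,1,0.126,-0.022,-0.03,-1.19,1,0.14,-0.025,-0.03,-1.32,1,0.15,-0.027,-0.03,-1.44,1,0.15,-0.027,-0.01,-1.504,1,0.15,-0.027,0.02,-1.504,1,0.15,-0.027,0.05,-1.504,1,0.15,-0.027,0.08,-1.504,1,0.15,-0.027,0.1,-1.504,1,0.15,-0.027,0.11,-1.504,1,0.15,-0.027,0.115,-1.504,1,0.15,-0.027,0.115,-1.504],
)

```text
time: 10.25
position: [0.5351, 0.3396, 0.0943]
orientation: [[-0.998, 0.067, -0.0], [0.067, 0.998, 0.0], [0.0, 0.0, -1.0]]
wrist_force: [-0.5, 0.2, -3.4]
gripper_width: 0.418
finger_force: 60.4
```

Request:
jog_arm(
  steps=[1,0,0,0,0,1,0,0,0,0,1,0,0,0,0],
)

```text
time: 10.55
position: [0.5357, 0.34, 0.0956]
orientation: [[-0.998, 0.067, 0.002], [0.067, 0.998, 0.001], [-0.002, 0.001, -1.0]]
wrist_force: [-0.4, 0.4, -4.0]
gripper_width: 0.41
finger_force: 60.4
```

Request:
jog_arm(
  steps=[1,0,0,0.005,0,1,0,0,0.008,0,1,0,0,0.009,0,1,0,0,0.009,0,1,0,0,0.009,0],
)

```text
time: 11.05
position: [0.5348, 0.3395, 0.0852]
orientation: [[-0.998, 0.067, -0.0], [0.067, 0.998, -0.0], [0.0, -0.0, -1.0]]
wrist_force: [-0.8, -0.9, -2.8]
gripper_width: 0.413
finger_force: 60.6
```

Request:
jog_arm(
  steps=[1,0,0,0.001,0,1,0,0,0.001,0,1,0,0,0.001,0,-1,0,0,0.001,0,-1,0,0,0.001,0,-1,0,0,0.001,0,-1,0,0,0.001,0,-1,0,0,0.001,0,-1,0,0,0.001,0,-1,0,0,0.001,0],
)

```text
time: 12.05
position: [0.5349, 0.3395, 0.0843]
orientation: [[-0.998, 0.067, 0.0], [0.067, 0.998, 0.0], [-0.0, 0.0, -1.0]]
wrist_force: [0.6, -0.1, 0.7]
gripper_width: 1.002
finger_force: 0.0
```

Request:
jog_arm(
  steps=[-1,0,0,-0.01,0,-1,0,0,-0.04,0,-1,0,0,-0.08,0,-1,0,0,-0.13,0,-1,0,0,-0.18,0,-1,0,0,-0.23,0,-1,0,0,-0.28,0,-1,0,0,-0.3,0,-1,0,0,-0.3,0,-1,0,0,-0.3,0,-1,0,0,-0.3,0],
)

```text
time: 13.15
position: [0.534, 0.339, 0.3818]
orientation: [[-0.998, 0.067, -0.003], [0.067, 0.998, -0.002], [0.003, -0.002, -1.0]]
wrist_force: [-0.6, -0.4, -0.2]
gripper_width: 0.998
finger_force: 0.0
```

Request:
jog_arm(
  steps=[-1,-0.007,-0.689,0,1.44,-1,-0.007,-0.689,0,1.44,-1,-0.007,-0.689,0,1.44,-1,-0.007,-0.689,0,1.44,-1,-0.007,-0.689,0,1.44,-1,-0.007,-0.689,0,1.44,-1,-0.007,-0.689,0,1.44,-1,-0.007,-0.689,0,1.44,-1,-0.007,-0.689,0,1.44,-1,-0.007,-0.689,0,1.44,-1,-0.007,-0.689,0,1.44,-1,-0.007,-0.689,0,1.44,-1,-0.007,-0.689,0,1.44,-1,-0.007,-0.689,0,1.44,-1,-0.007,-0.689,0,1.44,-1,-0.007,-0.689,0,1.44,-1,-0.007,-0.689,0,1.44,-1,-0.007,-0.689,0,1.44,-1,-0.007,-0.689,0,1.44,-1,-0.007,-0.689,0,1.44],
)

```text
time: 15.15
position: [0.4962, -0.3474, 0.3847]
orientation: [[-0.065, 0.998, 0.001], [0.998, 0.065, -0.0], [-0.0, 0.001, -1.0]]
wrist_force: [0.3, 0.5, 1.2]
gripper_width: 0.995
finger_force: 0.0
```

Run:
```python
from h import *
s=manip.read_state();R=s["orientation"];p=s["position"];print(p,np.degrees(np.arctan2(R[1,0],R[0,0])))
print(R.T@(np.array([.495,-.349,.018])-p))
t=manip.capture("top")[:,:,::-1];d=manip.capture("side")[:,:,::-1]
a=cv2.resize(t[140:260,140:300],(400,300),interpolation=cv2.INTER_CUBIC);b=cv2.resize(d[240:360,140:300],(400,300),interpolation=cv2.INTER_CUBIC);c=cv2.resize(d[130:250,230:390],(400,300),interpolation=cv2.INTER_CUBIC)
e=cv2.resize(t[140:260,310:470],(400,300),interpolation=cv2.INTER_CUBIC)
cv2.imwrite("pics/c5.png",np.vstack([np.hstack([a,b]),np.hstack([c,e])]))
```

```text
[ 0.4962 -0.3474  0.3847] 93.75187804103325
[-0.0014 -0.0015  0.3667]
```

View pics/c5.png

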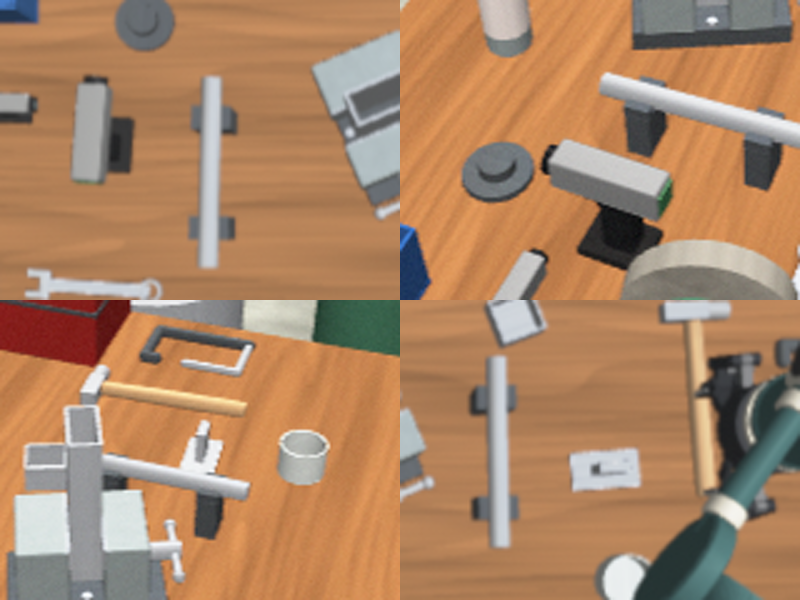

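The thermometer stands upright at its old place, at top (176,192) and side (228,310). The cap and its surroundings are unchanged, with the gripper above the cap (parallax puts it at about (440,180)). Descending to the lug.

Request:
jog_arm(
  steps=[-1,-0.001,-0.001,0.05,0,-1,-0.001,-0.001,0.1,0,-1,-0.001,-0.001,0.15,0,-1,-0.001,-0.001,0.2,0,-1,-0.001,-0.001,0.24,0,-1,-0.001,-0.001,0.28,0,-1,-0.001,-0.001,0.31,0,-1,-0.001,-0.001,0.335,0,-1,-0.001,-0.001,0.355,0,-1,-0.001,-0.001,0.366,0,-1,-0.001,-0.001,0.366,0,-1,-0.001,-0.001,0.366,0,-1,-0.001,-0.001,0.366,0,-1,-0.001,-0.001,0.366,0],
)

```text
time: 16.65
position: [0.496, -0.3503, 0.0199]
orientation: [[-0.064, 0.998, 0.002], [0.998, 0.064, -0.002], [-0.002, 0.002, -1.0]]
wrist_force: [0.7, 0.7, -0.1]
gripper_width: 0.999
finger_force: 0.0
```

Request:
jog_arm(
  steps=[1,0,0,0,0,1,0,0,0,0,1,0,0,0,0,1,0,0,0,0,1,0,0,0,0,1,0,0,0,0,1,0,0,0,0,1,0,0,0,0,1,0,0,0,0,1,0,0,0,0,1,0,0,0,0,1,0,0,0,0],
)

```text
time: 17.85
position: [0.4954, -0.3496, 0.0185]
orientation: [[-0.064, 0.998, 0.001], [0.998, 0.064, -0.0], [-0.0, 0.001, -1.0]]
wrist_force: [3.7, 0.9, 1.3]
gripper_width: 0.155
finger_force: 59.3
```

Request:
jog_arm(
  steps=[1,0,0,-0.02,0,1,0,0,-0.05,0,1,0,0,-0.09,0,1,0,0,-0.13,0,1,0,0,-0.17,0,1,0,0,-0.21,0,1,0,0,-0.25,0,1,0,0,-0.29,0,1,0,0,-0.32,0,1,0,0,-0.32,0,1,0.02,0.005,-0.32,-0.02,1,0.05,0.014,-0.32,-0.06,1,0.08,0.022,-0.32,-0.09,1,0.11,0.03,-0.32,-0.12,1,0.14,0.038,-0.32,-0.15,1,0.17,0.046,-0.32,-0.18,1,0.2,0.054,-0.32,-0.22,1,0.23,0.062,-0.32,-0.25,1,0.25,0.068,-0.32,-0.27,1,0.25,0.068,-0.32,-0.27],
)

```text
time: 19.85
position: [0.5452, -0.0927, 0.3337]
orientation: [[-0.331, 0.944, -0.007], [0.944, 0.331, 0.003], [0.005, -0.006, -1.0]]
wrist_force: [0.5, -0.1, -5.7]
gripper_width: 0.156
finger_force: 59.2
```

Run:
```python
from h import *
s=manip.read_state();R=s["orientation"];p=s["position"];print(p,np.degrees(np.arctan2(R[1,0],R[0,0])),s["finger_force"],s["gripper_width"],s["wrist_force"])
print(R.T@(np.array([.562,-.020,.2885])-p))
```

```text
[ 0.5452 -0.0927  0.3337] 109.330057937762 59.217697978019714 0.15593140529832278 [ 0.4587 -0.1148 -5.7313]
[0.0629 0.0402 0.0453]
```

Request:
jog_arm(
  steps=[1,0.02,0.012,0,-0.03,1,0.045,0.028,0,-0.06,1,0.063,0.04,0,-0.076,1,0.063,0.04,0,-0.076,1,0.063,0.04,0,-0.076,1,0.063,0.04,0,-0.076,1,0.063,0.04,0,-0.076],
)

```text
time: 20.55
position: [0.5634, -0.0241, 0.3374]
orientation: [[-0.397, 0.918, -0.001], [0.918, 0.397, -0.0], [0.0, -0.002, -1.0]]
wrist_force: [1.0, -0.2, -5.0]
gripper_width: 0.156
finger_force: 59.5
```

Run:
```python
from h import *
d=manip.capture("side")[:,:,::-1];t=manip.capture("top")[:,:,::-1]
s=manip.read_state();R=s["orientation"];p=s["position"];print(p,np.degrees(np.arctan2(R[1,0],R[0,0])))
print(R.T@(np.array([.562,-.020,.2885])-p))
a=cv2.resize(t[145:205,255:335],(400,300),interpolation=cv2.INTER_CUBIC);b=cv2.resize(d[130:190,225:305],(400,300),interpolation=cv2.INTER_CUBIC)
# expected plate top-face corners if centred on TCP
z=p[2]-.0185
for n,o in(("top",(255,145)),("side",(225,130))):
    for dz in (0,.006):
        q=[(proj(n,np.array([p[0],p[1],z+dz])+R[:,0]*u*.045+R[:,1]*v*.025)-o+.5)*5-.5 for u,v in((-1,-1),(-1,1),(1,1),(1,-1))]
        print(n,dz,np.round(q,0).tolist())
cv2.imwrite("pics/c6.png",np.hstack([a,b]))
```

```text
[ 0.5637 -0.0239  0.338 ] 113.41769367741855
[ 0.0042 -0.      0.0495]
top 0 [[304.0, 156.0], [264.0, 68.0], [104.0, 138.0], [143.0, 226.0]]
top 0.006 [[305.0, 154.0], [265.0, 65.0], [104.0, 136.0], [143.0, 225.0]]
side 0 [[228.0, 115.0], [141.0, 119.0], [149.0, 205.0], [241.0, 201.0]]
side 0.006 [[228.0, 106.0], [140.0, 110.0], [148.0, 196.0], [241.0, 192.0]]
```

View pics/c6.png

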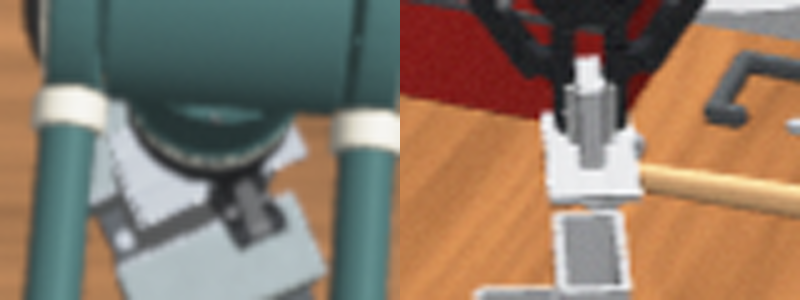

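The held cap is level above the post. Its near plate edge in the side crop, (149,202)–(241,197), and top corner (143,226) match the projection to about 1 px, so the cap is centred on the tool. Now I'll lower it gently.

Request:
jog_arm(
  steps=[1,0.004,0,0,-0.005,1,0.004,0,0,-0.005,1,0.004,0,0.005,-0.005,1,0.004,0,0.012,-0.005,1,0.004,0,0.02,-0.005,1,0.004,0,0.027,-0.005,1,0.004,0,0.033,-0.005,1,0.004,0,0.038,-0.005,1,0.004,0,0.042,-0.005,1,0.004,0,0.045,-0.005,1,0.004,0,0.047,-0.005,1,0.004,0,0.048,-0.005,1,0.004,0,0.048,-0.005,1,0.004,0,0.048,-0.005,1,0.004,0,0.048,-0.005],
)

```text
time: 22.15
position: [0.5625, -0.0193, 0.2906]
orientation: [[-0.403, 0.915, 0.0], [0.915, 0.403, -0.0], [-0.0, 0.0, -1.0]]
wrist_force: [0.3, -0.5, -4.0]
gripper_width: 0.159
finger_force: 59.6
```

Run:
```python
from h import *
d=manip.capture("side")[:,:,::-1]
s=manip.read_state();R=s["orientation"];p=s["position"];print(s["time"],p,np.degrees(np.arctan2(R[1,0],R[0,0])),s["wrist_force"],s["finger_force"])
print(R.T@(np.array([.562,-.020,.2885])-p))
f=cv2.resize(d[150:210,225:305],(640,480),interpolation=cv2.INTER_CUBIC)
cv2.imwrite("pics/c7.png",f)
o=(225,150);z=p[2]-.0185
print("cap underside",[np.round((proj("side",np.array([p[0],p[1],z])+R[:,0]*.045+R[:,1]*v*.025)-o+.5)*8).tolist() for v in(1,-1)])
a=np.radians(113.7);X=np.array([np.cos(a),np.sin(a),0]);Y=np.array([np.sin(a),-np.cos(a),0])
print("post near edge",[np.round((proj("side",np.array([.562,-.02,.259])+X*.04+Y*v*.02)-o+.5)*8).tolist() for v in(1,-1)])
```

```text
22.2 [ 0.5625 -0.0193  0.2905] 113.7789619257843 [ 0.7094  0.5312 -5.2102] 59.58521068096161
[-0.0004 -0.0007  0.002 ]
cap underside [[242.0, 292.0], [386.0, 285.0]]
post near edge [[258.0, 313.0], [372.0, 307.0]]
```

View pics/c7.png

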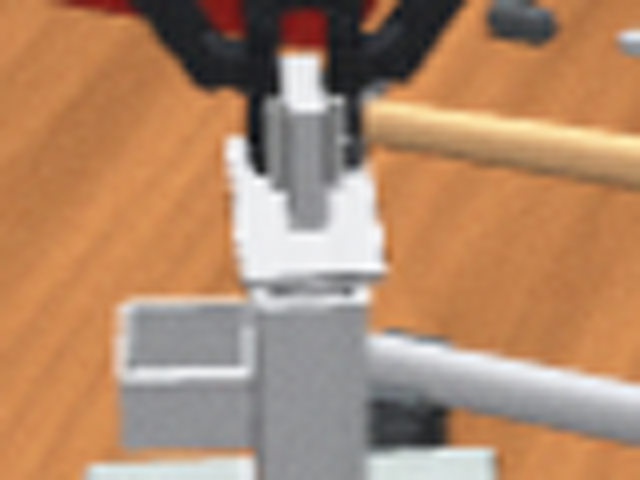

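The cap overhangs the post evenly, by about 12 px left and 14 px right, with a gap of about 13 mm as predicted. I'll lower it 2 mm, let it settle and hand in.

Request:
jog_arm(
  steps=[1,0,0,0.001,0,1,0,0,0.002,0,1,0,0,0.002,0,1,0,0,0.002,0,1,0,0,0.002,0,1,0,0,0.002,0,1,0,0,0.002,0,1,0,0,0.002,0],
)

```text
time: 23.0
position: [0.5624, -0.0194, 0.2883]
orientation: [[-0.403, 0.915, 0.0], [0.915, 0.403, -0.0], [-0.0, 0.0, -1.0]]
wrist_force: [0.1, 0.5, -5.0]
gripper_width: 0.156
finger_force: 59.6
```

```bash
python3 -c "
from cell import manip
s=manip.read_state();print(s['position'],s['finger_force'],abs(s['qvel']).max());print(manip.job_done())"
```

```text
[ 0.56235651 -0.01935063  0.28829701] 59.58611726760864 0.000937642818267223
the job is handed in; nothing more can be done
None
```

I handed the job in at about 23 s with no verdict returned: the thermometer was aimed at the post for about 1.5 s and stands back on its foot, and the gripper holds the cap level, by my measurements centred within about 1 mm and about 11 mm above the post.

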